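# Slide a specimen plate home and clamp it

## Robot

A 7-joint arm with a two-finger parallel gripper is mounted at the origin on the work surface. World frame = base frame: x ahead of the robot, y to its left, z up, the work surface at z = 0. Lengths are in m, angles in degrees, forces in N, time in s.
With the tool pointing down it reaches from about 0.4 to 0.9 m from the base axis. Payload 5.6 kg.
Tool frame: the origin (TCP) lies at the very end of the fingers, on their centre line; the grasp point (between the pads) lies 19 mm behind it; z points along the fingers, y is the line along which they close (so a half turn about z gives the same grasp; the last joint's range is limited). The gripper opens to 92 mm and grips with 3 to 60 N. Pads are 20 mm wide; open, the fingers measure 128 mm over their backs; the gripper's body (75 mm by 189 mm) begins 69 mm behind the grasp point.
Start: joints at [-72.536, 26.786, -0.665, 91.828, 0.344, 61.387, -3.226], TCP at [0.222, 0.611, 0.215] pointing down, gripper open.
Joint ranges: [-144.91, 144.91], [-17.63, 115.5], [-89.93, 88.59], [15.96, 139.68], [-74.01, 254.01], [8.47, 105.57], [-167.45, 167.45]. Speed limits (degrees/s): [147.25, 147.25, 180, 180, 180, 180, 180].

## Interface

Orientations are given as [roll, pitch, yaw] about the fixed x, y, z axes, in that order (R = Rz(yaw) Ry(pitch) Rx(roll)).
In Python, from cell import arm, vision, job_done gives the robot as it stands.
- The arm moves only by the tool move_arm, never from a script. Its argument "moves" is a list of rows, each a list of 7 numbers: the opening, from -1 (shut) to 1 (fully open), then the shift along the tool's x, y, z in mm, then the turn, a rotation vector about the tool's x, y, z in degrees. A call has exactly 5 rows; each row is the pose to reach, as a shift and turn from the pose commanded when the call began, along the tool's axes at that moment; what a row does not reach only later rows make up. A row lasts 1/12 s, in which the tool goes at most 41.7 mm and 7.16 degrees, less where a joint would pass 70% of its speed; a pose out of reach is approached as far as the arm can. A call with a gripper value outside its range is refused whole. The fingers move at their own pace and stop on an object; "squeeze" is the grip in N (left out, the last holds). Time passes only in rows, so rows that repeat a pose let the fingers close, or fill a call up. It gives the time, the measured TCP pose, the force, the opening and the grip force at its end, in the units of the state.
- arm.get_state(): the state, without advancing time (a new reading comes with each control period).
- vision.snapshot(name): name is "scene" or "top" or "wrist"; returns a dict with "img" (400x640x3 uint8, red, green, blue), "range_z" (400x640 float32, m along the optical axis (not along the pixel's ray), 0 where there is no reading), "intrinsics" (3x3 intrinsics, pixels), "eye" and "rotation" of the camera in the world. Camera axes: x right, y down, z forward; pixel columns grow to the right and rows downward; lengths in m; the calibration is good to about 2 mm. A picture is of the moment at which its call begins.
- job_done(): hands the job in; it is judged then, once.
The state is a dict: "clock": time; "joint_pos": joint angles; "qvel": joint speeds; "effort": joint torques, N m; "ee_pos": TCP position; "tcp_rot": TCP orientation; "contact_force": force on the tool from outside, world axes, zero at the start; "torque": the same for the moment, N m; "finger_gap": opening from 0.0 (shut) to 1.0 (fully open); "grasp_force": force on a finger pad.
Only numpy, scipy, OpenCV 4.12 (cv2) and the standard library are available. Lean on these libraries where they do the work, as an engineer would, in place of code of your own. Each camera call takes 0.05 s, during which the arm holds its last target. There are 200 camera calls.

## Task

Slide the blue specimen plate along the bench, up onto the steel platen, until it lies flush against both the red back stop and the aluminium guide rail; push it, do not lift it. Then turn the black clamp handle clockwise until you feel its orange cam hold the plate firmly, but do not crank it hard. Leave the weight, the calliper and the handset where they are.

Things in the scene. Friction and masses are not known exactly. Their poses are not given: they have to be found in the camera images.
- plate: blue plastic specimen plate with a white dot in the middle of its top, 120 (its x) x 95 (its y) x 12 mm thick, too wide to grasp, about 0.25 kg; origin at the centre of its underside. It starts flat on the bench, its x within about 25 degrees of the station's x.
- station: fixed specimen station. Origin: bench level, under the plate's centre when the plate is fully home (plate origin then 3 mm straight above). x: slide-in direction to the back stop; y: to the guide rail; z up. Steel platen 3 mm thick, y -50 to 50 mm, x from -60 mm to the stop, with a ramp up from the bench at x = -82 to -60. No wall at the entry (-x) or clamp (-y) side.
- back_stop (a point): middle of the red back stop's inner face, at its top edge (20 mm above the bench; station x = 60 mm, y = 0). The stop is 105 mm long along the station's y and 14 mm thick.
- rail_end (a point): entry end of the aluminium guide rail's straight inner face, at its top edge (20 mm above the bench; station x = -186 mm, y = 47.5 mm). The rail runs along the station's x from here to the stop, 14 mm thick; beyond this end a flared lead-in opens outwards to about x = -227, y = 75 mm.
- clamp (a joint): angle (rad) of the eccentric clamp on the station's -y side: 0 = open, grows clockwise seen from above, ends at 2.3. Its foot's distance from the rail differs by a few mm each time, so the cam first presses on a plate lying at the rail at anything from 0.9 to 1.75 rad: feel for it. It turns freely with 0.15 N m and stays where left; 0.15 to 0.4 rad past first touch is firm.
- clamp_grip (a point): on the clamp's axis, 40 mm above the bench, middle of the black handle bar: 54 x 14 mm, 28 to 52 mm above the bench, white stripe at one end; x runs along it to the stripe (along the station's x at joint 0), z up. Below: 16 mm stem, orange cam (on a rubber bush) of radius 20 mm, 8 mm off axis, 4.5 to 16.5 mm high. Grey foot, 10 mm high, reaches 53 mm out, away from the plate.
- weight: bystander: steel check weight with a knob, 48 mm wide, 74 mm high, 0.6 kg; origin under its middle
- calliper: bystander: calliper lying flat, 200 mm long (its x), two 50 mm jaws at its -x end towards +y, up to 13 mm high; origin under the middle of the beam
- handset: bystander: grey machine handset lying flat, 75 x 130 x 28 mm (x, y, z); origin under its middle

How it is judged:
By the outcome, as a careful person would: the job done as asked, in the order asked, and still so for the second after the job is handed in, with the robot touching nothing.
It also fails if it takes over 64 s, if anything falls off the work surface, if the arm or the gripper's body presses on something with over 40 N, if the wrist force passes 120 N, or if a joint passes its speed limit or range.

## Working session

There is one attempt and no reset: what is moved stays moved. The work goes in short steps, Python scripts to look and compute and a tool call to move; the robot and the scene stay as the last step left them, time stands still between calls to the robot, and variables do not carry over. Pictures are saved under pics/ and viewed, at most 10 in all, crops included, and the job is handed in when it is done.

Besides the shell and the picture viewer there is one more tool, called after "Emit:" by a JSON object that holds its "op" and its "data", one argument or row to a line. move_arm: Moves the arm, as the interface text tells. Its arguments: {"type":"object","properties":{"moves":{"type":"array","items":{"type":"array","items":{"type":"number"}}},"squeeze":{"type":"number"}},"required":["moves"]}

```bash
ls; mkdir -p pics; python3 - <<'E'
from cell import arm, vision
import cv2, pickle
print(arm.get_state())
d={}
for n in("top","scene"):
    s=vision.snapshot(n); d[n]=s
    cv2.imwrite(f"pics/{n}0.png",s["img"][:,:,::-1]); print(n,s["intrinsics"],s["eye"],s["rotation"])
pickle.dump(d,open("s0.pkl","wb"))
E
```

```text
pics
{'clock': 0.0, 'joint_pos': array([-72.53433576,  26.83752029,  -0.6632115 ,  91.8791232 ,
         0.34517171,  61.38663461,  -3.22425371]), 'qvel': array([ 0.11214513,  0.10756595,  0.04262318,  0.06379882, -0.02514816,
        0.02260762, -0.01316157]), 'effort': array([-7.06792662e-05, -5.20579505e+01, -1.20596745e-02, -2.43745279e+01,
       -5.65592805e-02,  1.72245631e-02,  1.58998141e-04]), 'ee_pos': array([0.2214539 , 0.61050487, 0.21363612]), 'tcp_rot': array([-1.79899043e+02,  9.00621806e-03,  1.60067708e+02]), 'contact_force': array([-0.30324657,  0.64765206,  0.15333498]), 'torque': array([ 0.01466618, -0.00063441, -0.0103528 ]), 'grasp_force': 0.0, 'finger_gap': 0.9992393760700791}
top [[385.99939235   0.         319.61546005]
 [  0.         385.99939235 204.25847384]
 [  0.           0.           1.        ]] [0.50412936 0.01358782 1.04955218] [-178.20011005    0.23505587  -90.51418953]
scene [[395.73343687   0.         326.55329326]
 [  0.         395.73343687 205.76209962]
 [  0.           0.           1.        ]] [1.18349114 0.00829458 0.8217542 ] [-138.73068324    0.99829777   87.72813064]
```

View pics/top0.png

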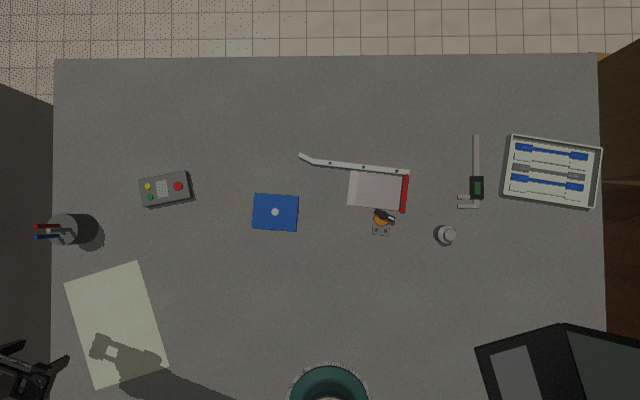

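View pics/scene0.png

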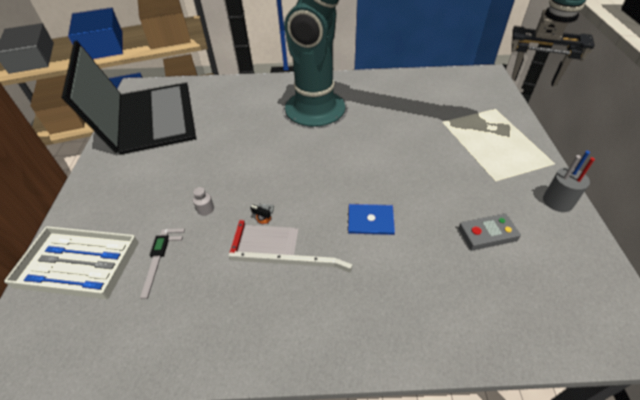

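The top view shows the plate at (275,212), the red stop at (405,193), the rail from (302,156) to (408,171) and the clamp at (382,217). The weight (445,235) and calliper (475,180) are beyond the stop, and the handset is at (165,188). The scene view agrees, so the station's x points roughly along world -y.

```bash
cat > h.py <<'E'
import numpy as np, cv2
from scipy.spatial.transform import Rotation as R
def rot(s): return R.from_euler('xyz',s["rotation"],degrees=True).as_matrix()
def ray(s,uv):
    uv=np.atleast_2d(uv).astype(float); K=s["intrinsics"]
    d=np.c_[(uv[:,0]-K[0,2])/K[0,0],(uv[:,1]-K[1,2])/K[1,1],np.ones(len(uv))]
    return d@rot(s).T
def onz(s,uv,z):
    d=ray(s,uv); e=np.array(s["eye"]); return e+d*((z-e[2])/d[:,2])[:,None]
def tri(s1,p1,s2,p2):
    A=[];b=[]
    for s,p in((s1,p1),(s2,p2)):
        d=ray(s,p)[0]; d/=np.linalg.norm(d); P=np.eye(3)-np.outer(d,d); A.append(P); b.append(P@s["eye"])
    return np.linalg.lstsq(np.vstack(A),np.hstack(b),rcond=None)[0]
def mask(s,lo,hi,roi=None):
    h=cv2.cvtColor(s["img"],cv2.COLOR_RGB2HSV); m=cv2.inRange(h,np.array(lo),np.array(hi))
    if roi:
        k=np.zeros_like(m); x0,y0,x1,y1=roi; k[y0:y1,x0:x1]=255; m&=k
    return m
def big(m):
    c,_=cv2.findContours(m,cv2.RETR_EXTERNAL,cv2.CHAIN_APPROX_NONE); return max(c,key=cv2.contourArea)
def cen(m):
    M=cv2.moments(m,True); return np.array([M['m10']/M['m00'],M['m01']/M['m00']])
BLUE=((105,120,60),(130,255,255)); RED=((0,150,70),(8,255,255)); ORG=((9,150,80),(22,255,255))
E
python3 - <<'E'
from h import *; import pickle
d=pickle.load(open("s0.pkl","rb")); T,S=d["top"],d["scene"]
roi={"top":(230,180,320,245),"scene":(330,190,410,245)}
rr={"top":(390,160,420,220),"scene":(220,210,255,260)}
def rectw(c,s,z):
    w=onz(s,c.reshape(-1,2),z)[:,:2]; return cv2.minAreaRect((w*1000).astype(np.float32))
P={}
for n,s in d.items():
    m=mask(s,*BLUE,roi[n]); c=big(m); print(n,"plate",rectw(c,s,.012))
    P[n]=c
    m=mask(s,*RED,rr[n]); c=big(m); print(n,"stop",rectw(c,s,.02),cv2.contourArea(c))
    # white dot
    h=cv2.cvtColor(s["img"],cv2.COLOR_RGB2HSV)
    x0,y0,x1,y1=cv2.boundingRect(P[n]); pass
    k=np.zeros(m.shape,np.uint8); cv2.drawContours(k,[P[n]],-1,255,-1); k=cv2.erode(k,np.ones((7,7)))
    w=cv2.inRange(h,np.array((0,0,150)),np.array((180,90,255)))&k; P[n+"dot"]=cen(w); print("dot",P[n+"dot"],onz(s,P[n+"dot"],.012))
    m=mask(s,*ORG,(365,195,400,240) if n=="top" else (240,195,280,235)); print("orange",cen(m),onz(s,cen(m),.016))
print("tri dot",tri(T,P["topdot"],S,P["scenedot"]))
for n,s in d.items():
    x=(340,145,420,240) if n=="top" else (220,195,360,275)
    cv2.imwrite(f"pics/c_{n}.png",cv2.resize(s["img"][x[1]:x[3],x[0]:x[2],::-1],None,fx=5,fy=5,interpolation=2)) 
E
```

```text
top plate ((518.4261474609375, 139.03793334960938), (119.5239028930664, 94.79161834716797), 84.82622528076172)
top stop ((565.7756958007812, -208.08792114257812), (14.089139938354492, 100.40302276611328), 83.21636199951172) 156.0Traceback (most recent call last):
  File "<stdin>", line 16, in <module>
  File "h.py", line 23, in cen
    M=cv2.moments(m,True); return np.array([M['m10']/M['m00'],M['m01']/M['m00']])
                                            ~~~~~~~~^~~~~~~~~
ZeroDivisionError: float division by zero
```

```bash
python3 - <<'E'
from h import *; import pickle
d=pickle.load(open("s0.pkl","rb")); T,S=d["top"],d["scene"]
roi={"top":(230,180,320,245),"scene":(330,190,410,245)}
rr={"top":(390,160,420,220),"scene":(220,210,255,260)}
def rectw(c,s,z):
    w=onz(s,c.reshape(-1,2),z)[:,:2]; return cv2.minAreaRect((w*1000).astype(np.float32))
P={}
for n,s in d.items():
    m=mask(s,*BLUE,roi[n]); c=big(m); print(n,"plate",rectw(c,s,.012))
    P[n]=c
    m=mask(s,*RED,rr[n]); c=big(m); print(n,"stop",rectw(c,s,.02),cv2.contourArea(c))
    h=cv2.cvtColor(s["img"],cv2.COLOR_RGB2HSV)
    k=np.zeros(m.shape,np.uint8); cv2.drawContours(k,[cv2.convexHull(P[n])],-1,255,-1); k=cv2.erode(k,np.ones((15,15)))
    w=((h[...,1]<120)&(k>0)).astype(np.uint8); P[n+"dot"]=cen(w); print("dot",w.sum(),P[n+"dot"],onz(s,P[n+"dot"],.012))
    m=mask(s,*ORG,(365,195,400,240) if n=="top" else (240,195,280,235)); print("orange",m.sum()/255,m.any() and onz(s,cen(m),.016))
    x=(340,145,420,240) if n=="top" else (220,195,360,275)
    cv2.imwrite(f"pics/c_{n}.png",cv2.resize(s["img"][x[1]:x[3],x[0]:x[2],::-1],None,fx=5,fy=5,interpolation=2)) 
print("tri dot",tri(T,P["topdot"],S,P["scenedot"]))
E
```

```text
top plate ((518.4261474609375, 139.03793334960938), (119.5239028930664, 94.79161834716797), 84.82622528076172)
top stop ((565.7756958007812, -208.08792114257812), (14.089139938354492, 100.40302276611328), 83.21636199951172) 156.0
dot 53 [274.50943396 211.41509434] [[0.51862192 0.13901213 0.012     ]]
orange 84.0 [[ 0.49158007 -0.14259349  0.016     ]]
scene plate ((523.6411743164062, 136.78335571289062), (118.08985137939453, 97.68488311767578), 84.6546630859375)
scene stop ((568.0206298828125, -207.65921020507812), (13.846295356750488, 95.90225982666016), 82.83351135253906) 114.0
dot 56 [370.875      217.16071429] [[0.51935443 0.1380389  0.012     ]]
orange 44.0 [[ 0.51706738 -0.14657013  0.016     ]]
tri dot [0.51861161 0.13864976 0.01112386]
```

View pics/c_top.png

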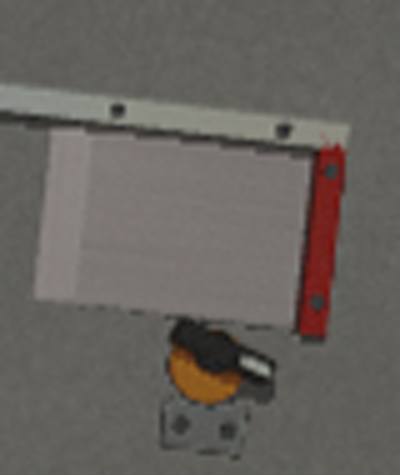

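The crop shows the rail running 6–7° clockwise of image-right. The handle's white stripe points right and slightly down, with the stripe end at about (270,375) in the crop, and the orange cam is below the bar. The triangulated dot height of 11 mm agrees with the 12 mm plate. Next I measure the rail and station line, and plan a hover behind the plate.

```bash
cat >> h.py <<'E'
def plan(p1,yaw1,n,p0=None,yaw0=None):
    """per call: shift (mm) and turn about tool z, straight line from p0 to p1 with tool down"""
    from cell import arm
    s=arm.get_state()
    if p0 is None: p0=s["ee_pos"]; yaw0=s["tcp_rot"][2]
    p0=np.array(p0); p1=np.array(p1); dy=(yaw1-yaw0+180)%360-180
    for i in range(n):
        a=np.radians(yaw0+dy*i/n); d=(p1-p0)/n*1000
        print("call",i,"shift",np.round([d[0]*np.cos(a)+d[1]*np.sin(a), d[0]*np.sin(a)-d[1]*np.cos(a), -d[2]],1),"turn",round(-dy/n,2))
E
python3 - <<'E'
from h import *; import pickle
T=pickle.load(open("s0.pkl","rb"))["top"]
# rail: bright low-saturation strip, inner (lower) edge = strongest vertical drop, columns 318..395
g=cv2.cvtColor(T["img"],cv2.COLOR_RGB2GRAY).astype(float)
pts=[]
for u in range(322,396):
    c=g[150:182,u]; v=int(np.argmax(c)); dd=c[v:v+8]-c[v+1:v+9]; k=v+int(np.argmax(dd)); 
    a=dd[max(0,k-v-1):k-v+2]; pts.append((u,150+k+0.5))
w=onz(T,pts,.02)[:,:2]; l=cv2.fitLine((w*1000).astype(np.float32),cv2.DIST_HUBER,0,.01,.01).ravel()
print("rail",l,np.degrees(np.arctan2(l[1],l[0])), "resid",np.std((w*1000-l[2:])@[-l[1],l[0]]))
th=np.arctan2(-abs(l[1]),l[0]*np.sign(-l[1])); xs=np.array([np.cos(th),np.sin(th)]); ys=np.array([-xs[1],xs[0]])
print("th",np.degrees(th))
for c in ([.5658,-.2081],[.5680,-.2077]):
    o=np.array(c)-.067*xs; print("origin from stop",o,"rail dist",(l[2:]/1000-o)@ys)
plan((.530,.23,.12),83.3,3)
E
```

```text
rail [ 1.2579128e-01  9.9205673e-01  6.3025555e+02 -8.8428299e+01] 82.773544 resid 1.393769690813072
th -97.22645
origin from stop [ 0.57422801 -0.1416322 ] rail dist 0.04888993808163203
origin from stop [ 0.57642801 -0.1412322 ] rail dist 0.0467577297819952
call 0 shift [-139.9  -84.2   31.3] turn 25.59
call 1 shift [-162.6  -15.5   31.3] turn 25.59
call 2 shift [-153.3   56.2   31.3] turn 25.59
```

Emit:
{"op": "move_arm", "data": {
  "moves": [
    [0,-28,-17,6,0,0,5.1],
    [0,-56,-34,12,0,0,10.2],
    [0,-84,-51,18,0,0,15.3],
    [0,-112,-67,24,0,0,20.4],
    [0,-140,-84,31,0,0,25.6]
  ]
}}

```text
clock: 0.52
ee_pos: [0.3253, 0.4831, 0.1832]
tcp_rot: [-180.0, 0.0, 134.2]
contact_force: [0.8, 0.2, -0.6]
finger_gap: 0.658
grasp_force: 0.0
```

Emit:
{"op": "move_arm", "data": {
  "moves": [
    [0,-32,-3,6,0,0,5.1],
    [0,-65,-6,12,0,0,10.2],
    [0,-98,-9,18,0,0,15.3],
    [0,-130,-12,24,0,0,20.4],
    [0,-163,-15.5,31,0,0,25.6]
  ]
}}

```text
clock: 0.93
ee_pos: [0.4283, 0.356, 0.1523]
tcp_rot: [180.0, -0.0, 108.6]
contact_force: [0.8, 0.5, -0.7]
finger_gap: 0.5
grasp_force: 0.0
```

Emit:
{"op": "move_arm", "data": {
  "moves": [
    [0,-30,11,6,0,0,5.1],
    [0,-61,22,12,0,0,10.2],
    [0,-92,33,18,0,0,15.3],
    [0,-122,45,24,0,0,20.4],
    [0,-153,56,31,0,0,25.6]
  ]
}}

```text
clock: 1.35
ee_pos: [0.5309, 0.2294, 0.1213]
tcp_rot: [180.0, -0.0, 83.0]
contact_force: [0.3, 0.7, -0.2]
finger_gap: 0.501
grasp_force: 0.0
```

```bash
python3 - <<'E'
from h import *; from cell import arm,vision
import pickle
s=vision.snapshot("wrist"); pickle.dump(s,open("w1.pkl","wb")); cv2.imwrite("pics/w1.png",s["img"][:,:,::-1])
st=arm.get_state(); print({k:st[k] for k in("clock","ee_pos","tcp_rot","contact_force","torque","finger_gap","joint_pos")}); print(s["eye"],s["rotation"])
o=np.array([.575,-.1415]); th=np.radians(-97); xs=np.array([np.cos(th),np.sin(th)]); ys=np.array([-xs[1],xs[0]])
p=o-.360*xs-.0874*ys; print(p); plan((*p,.008),83,2)
E
```

```text
{'clock': 1.4, 'ee_pos': array([0.53476549, 0.22169878, 0.12036642]), 'tcp_rot': array([179.83321476,   0.26095304,  82.29123491]), 'contact_force': array([ 2.17558773, -4.81691409,  0.10385806]), 'torque': array([-0.35831706, -0.16524798, -0.03403522]), 'finger_gap': 0.5033104419750816, 'joint_pos': array([-43.22428592,  27.35519994,  22.17261826, 107.66090656,
       -13.18008629,  47.49412177, -22.04449894])}
[0.54027183 0.30978233 0.29215767] [ 1.63473598e+02 -1.02469329e-02 -6.95373465e+00]
[0.53212443 0.226468  ]
call 0 shift [ 2.2 -1.6 56.2] turn -0.35
call 1 shift [ 2.2 -1.6 56.2] turn -0.35
```

View pics/w1.png

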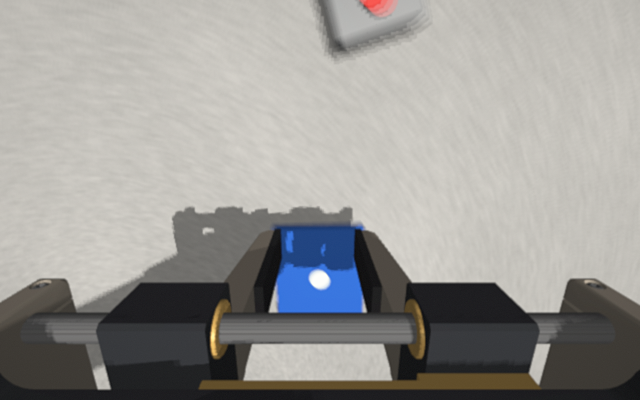

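The wrist view looks back towards the handset (top, 380,20). The plate's dot shows between the fingers at (318,280), so the fingers sit behind the plate. I descend now.

Emit:
{"op": "move_arm", "data": {
  "moves": [
    [0,0,0,25,0,0,0],
    [0,0,0,50,0,0,0],
    [0,0,0,75,0,0,0],
    [0,0,0,97,0,0,0],
    [0,0,0,108,0,0,0]
  ]
}}

```text
clock: 1.82
ee_pos: [0.5282, 0.2299, 0.0107]
tcp_rot: [-179.8, 0.1, 83.3]
contact_force: [-0.6, -0.3, -0.1]
finger_gap: 0.502
grasp_force: 0.0
```

Emit:
{"op": "move_arm", "data": {
  "moves": [
    [0,0,0,3,0,0,0],
    [0,0,0,4,0,0,0],
    [0,0,0,4,0,0,0],
    [0,0,0,4,0,0,0],
    [0,0,0,4,0,0,0]
  ]
}}

```text
clock: 2.23
ee_pos: [0.531, 0.231, 0.0109]
tcp_rot: [179.9, -0.1, 83.3]
contact_force: [1.2, -0.1, 0.0]
finger_gap: 0.502
grasp_force: 0.0
```

Emit:
{"op": "move_arm", "data": {
  "moves": [
    [0,-6,0,4,0,0,0],
    [0,-14,0,4,0,0,0],
    [0,-22,0,4,0,0,0],
    [0,-32,0,4,0,0,0],
    [0,-42,0,4,0,0,0]
  ]
}}

```text
clock: 2.65
ee_pos: [0.5252, 0.1879, 0.0058]
tcp_rot: [180.0, -0.0, 83.3]
contact_force: [1.1, 1.3, -0.4]
finger_gap: 0.5
grasp_force: 0.7
```

Emit:
{"op": "move_arm", "data": {
  "moves": [
    [0,-10,0,0,0,0,0],
    [0,-20,0,0,0,0,0],
    [0,-30,0,0,0,0,0],
    [0,-40,0,0,0,0,0],
    [0,-50,0,0,0,0,0]
  ]
}}

```text
clock: 3.07
ee_pos: [0.5193, 0.1382, 0.0057]
tcp_rot: [180.0, -0.0, 83.3]
contact_force: [-0.2, 1.7, 0.5]
finger_gap: 0.502
grasp_force: 0.9
```

Emit:
{"op": "move_arm", "data": {
  "moves": [
    [0,-10,0,0,0,0,0],
    [0,-20,0,0,0,0,0],
    [0,-30,0,0,0,0,0],
    [0,-40,0,0,0,0,0],
    [0,-50,0,0,0,0,0]
  ]
}}

```text
clock: 3.48
ee_pos: [0.5135, 0.0887, 0.0057]
tcp_rot: [180.0, -0.0, 83.3]
contact_force: [0.2, 2.9, 1.5]
finger_gap: 0.5
grasp_force: 1.2
```

```bash
cat >> h.py <<'E'
O=np.array([.575,-.1415]); TH=np.radians(-97); XS=np.array([np.cos(TH),np.sin(TH)]); YS=np.array([-XS[1],XS[0]])
def st2w(x,y): return O+x*XS+y*YS
def w2st(p): d=np.asarray(p)[:2]-O; return np.round([d@XS*1000,d@YS*1000],1)
def report():
    from cell import arm
    s=arm.get_state(); print(round(s["clock"],2),"ee",np.round(s["ee_pos"],4),"st",w2st(s["ee_pos"]),"yaw",round(s["tcp_rot"][2],1),"F",np.round(s["contact_force"],1),"M",np.round(s["torque"],2),"j",np.round(s["joint_pos"],1))
def plate(s,z=.012):
    c=big(mask(s,*BLUE,(230,130,425,245))); w=onz(s,c.reshape(-1,2),z)[:,:2]
    r=cv2.minAreaRect((w*1000).astype(np.float32)); c,sz,a=r
    a=a if sz[0]>sz[1] else a+90
    print("plate st",w2st(np.array(c)/1000),np.round(sz,1),"angle rel",round((a-83+90)%180-90,1)); return r
E
python3 - <<'E'
from h import *; from cell import vision
report(); T=vision.snapshot("top"); plate(T); cv2.imwrite("pics/t2.png",cv2.resize(T["img"][130:250,230:430,::-1],None,fx=4,fy=4)); report()
E
```

```text
3.48 ee [0.5135 0.0887 0.0057] st [-221.   -89.1] yaw 83.3 F [0.2 2.9 1.5] M [0.46 0.08 0.  ] j [-26.7  33.5  16.4 117.8 -17.7  30.9  -4.3]
plate st [-140.8  -90.7] [96.9 93.4] angle rel 0.1
3.53 ee [0.513  0.0859 0.0056] st [-218.2  -89.2] yaw 83.1 F [-1.1 -2.1 -0.4] M [-0.24  0.1  -0.01] j [-26.6  33.5  16.6 117.9 -17.6  30.9  -4.2]
```

View pics/t2.png

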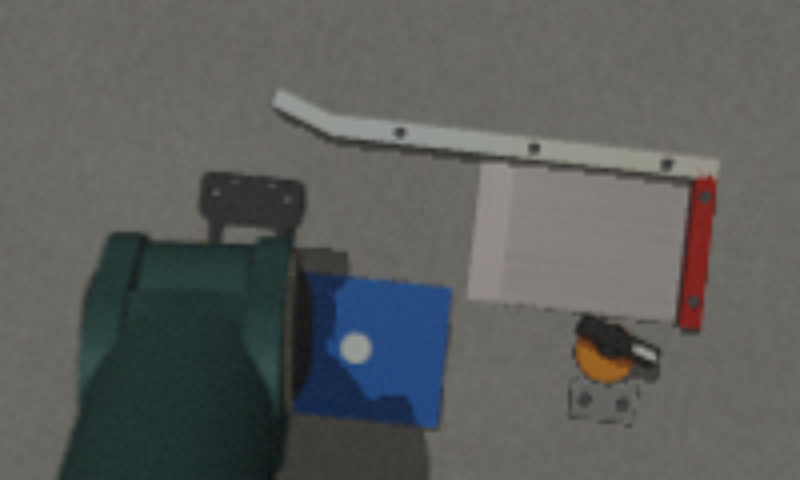

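The plate is aligned with the station at about (-148,-90), within 0.1°, and the dot is at (356,348) in the crop. Next I swing round to its near side to push it to the rail.

```bash
python3 - <<'E'
from h import *
a=st2w(-.200,-.0892); b=st2w(-.148,-.164); print(a,b)
plan((*b,.06),-7,3,(*a,.06),83)
E
```

```text
[0.51083875 0.06787998] [0.43025909 0.0253834 ]
call 0 shift [-17.3 -24.9  -0. ] turn 30.0
call 1 shift [-27.5 -12.9  -0. ] turn 30.0
call 2 shift [-30.3   2.5  -0. ] turn 30.0
```

Emit:
{"op": "move_arm", "data": {
  "moves": [
    [0,8,0,0,0,0,0],
    [0,16,0,-8,0,0,0],
    [0,20,0,-24,0,0,0],
    [0,20,0,-42,0,0,0],
    [0,20,0,-54,0,0,0]
  ]
}}

```text
clock: 3.95
ee_pos: [0.5163, 0.1112, 0.0611]
tcp_rot: [179.9, -0.0, 83.4]
contact_force: [-0.4, 0.2, 0.3]
finger_gap: 0.498
grasp_force: 0.0
```

Emit:
{"op": "move_arm", "data": {
  "moves": [
    [0,-6,-5,0,0,0,6],
    [0,-12,-10,0,0,0,12],
    [0,-19,-15,0,0,0,18],
    [0,-25,-20,0,0,0,24],
    [0,-31,-25,0,0,0,30]
  ]
}}

```text
clock: 4.37
ee_pos: [0.4872, 0.0822, 0.06]
tcp_rot: [180.0, -0.0, 53.0]
contact_force: [0.3, -0.8, -0.3]
finger_gap: 0.5
grasp_force: 0.0
```

Emit:
{"op": "move_arm", "data": {
  "moves": [
    [0,-8,-1,0,0,0,6],
    [0,-16,-2,0,0,0,12],
    [0,-24,-4,0,0,0,18],
    [0,-32,-5,0,0,0,24],
    [0,-40,-6,0,0,0,30]
  ]
}}

```text
clock: 4.78
ee_pos: [0.4585, 0.0538, 0.06]
tcp_rot: [-180.0, -0.0, 23.1]
contact_force: [-0.5, 0.7, 0.3]
finger_gap: 0.504
grasp_force: 0.0
```

Emit:
{"op": "move_arm", "data": {
  "moves": [
    [0,-7,3,0,0,0,6],
    [0,-15,6,0,0,0,12],
    [0,-22,9,0,0,0,18],
    [0,-30,12,0,0,0,24],
    [0,-37,15,0,0,0,30]
  ]
}}

```text
clock: 5.2
ee_pos: [0.4304, 0.0254, 0.0599]
tcp_rot: [-180.0, -0.0, -6.9]
contact_force: [-0.0, 0.3, 0.0]
finger_gap: 0.503
grasp_force: 0.0
```

```bash
python3 - <<'E'
from h import *; from cell import vision
T=vision.snapshot("top"); r=plate(T); report()
h=cv2.cvtColor(T["img"],cv2.COLOR_RGB2HSV); print(cv2.boundingRect(big(mask(T,*BLUE,(230,130,425,245)))))
E
```

```text
plate st [-148.   -91.2] [119.3  94.3] angle rel 0.1
5.25 ee [0.4292 0.0243 0.0597] st [-146.7 -164.9] yaw -7.3 F [-1.4 -1.7 -1.3] M [-0.05  0.18 -0.02] j [-44.7  25.7  44.5 130.2 -31.9  35.2 -73.5]
(297, 198, 47, 39)
```

Emit:
{"op": "move_arm", "data": {
  "moves": [
    [0,0,0,15,0,0,0],
    [0,0,0,30,0,0,0],
    [0,0,0,43,0,0,0],
    [0,0,0,51,0,0,0],
    [0,0,0,53,0,0,0]
  ]
}}

```text
clock: 5.67
ee_pos: [0.4302, 0.0252, 0.0058]
tcp_rot: [180.0, 0.1, -6.6]
contact_force: [-0.6, 0.3, -0.5]
finger_gap: 0.497
grasp_force: 0.0
```

Emit:
{"op": "move_arm", "data": {
  "moves": [
    [0,6,0,0,0,0,0],
    [0,14,0,0,0,0,0],
    [0,22,0,0,0,0,0],
    [0,30,0,0,0,0,0],
    [0,40,0,0,0,0,0]
  ]
}}

```text
clock: 6.08
ee_pos: [0.4708, 0.0201, 0.0069]
tcp_rot: [-180.0, 0.0, -6.7]
contact_force: [-2.0, -0.1, 2.2]
finger_gap: 0.503
grasp_force: 1.2
```

Emit:
{"op": "move_arm", "data": {
  "moves": [
    [0,10,0,0,0,0,0],
    [0,20,0,0,0,0,0],
    [0,30,0,0,0,0,0],
    [0,39,0,0,0,0,0],
    [0,48,0,0,0,0,0]
  ]
}}

```text
clock: 6.5
ee_pos: [0.5189, 0.0142, 0.0065]
tcp_rot: [180.0, 0.0, -6.7]
contact_force: [-3.2, -0.2, 1.7]
finger_gap: 0.501
grasp_force: 1.2
```

Emit:
{"op": "move_arm", "data": {
  "moves": [
    [0,5,0,0,0,0,0],
    [0,9,0,0,0,0,0],
    [0,12,0,0,0,0,0],
    [0,15,0,0,0,0,0],
    [0,17,0,0,0,0,0]
  ]
}}

```text
clock: 6.92
ee_pos: [0.5351, 0.0123, 0.0065]
tcp_rot: [180.0, -0.0, -6.7]
contact_force: [-0.6, 0.2, 0.0]
finger_gap: 0.501
grasp_force: 0.6
```

```bash
python3 - <<'E'
from h import *; from cell import vision
report(); T=vision.snapshot("top"); r=plate(T); report()
E
```

```text
6.92 ee [0.5351 0.0123 0.0065] st [-147.8  -58.4] yaw -6.7 F [-0.6  0.2  0. ] M [0.05 0.45 0.01] j [-33.6  38.7  37.  116.9 -38.7  37.  -67.3]
plate st [-148.3   17.8] [119.7  54.6] angle rel 0.1
6.97 ee [0.5356 0.0123 0.0066] st [-147.8  -57.9] yaw -6.7 F [-0.2  0.2 -0.3] M [0.01 0.3  0.01] j [-33.6  38.7  37.  116.9 -38.7  37.  -67.3]
```

Emit:
{"op": "move_arm", "data": {
  "moves": [
    [0,1,0,0,0,0,0],
    [0,1.5,0,0,0,0,0],
    [0,2,0,0,0,0,0],
    [0,2,0,0,0,0,0],
    [0,2,0,0,0,0,0]
  ]
}}

```text
clock: 7.38
ee_pos: [0.5369, 0.0122, 0.0066]
tcp_rot: [-180.0, -0.0, -6.7]
contact_force: [-1.1, 1.2, -0.1]
finger_gap: 0.502
grasp_force: 0.8
```

Emit:
{"op": "move_arm", "data": {
  "moves": [
    [0,0.5,0,0,0,0,0],
    [0,1,0,0,0,0,0],
    [0,1.5,0,0,0,0,0],
    [0,1.5,0,0,0,0,0],
    [0,1.5,0,0,0,0,0]
  ]
}}

```text
clock: 7.8
ee_pos: [0.538, 0.012, 0.0066]
tcp_rot: [-180.0, 0.0, -6.7]
contact_force: [-3.4, 0.6, 1.5]
finger_gap: 0.502
grasp_force: 1.7
```

Emit:
{"op": "move_arm", "data": {
  "moves": [
    [0,0.5,0,0,0,0,0],
    [0,1,0,0,0,0,0],
    [0,1.5,0,0,0,0,0],
    [0,2,0,0,0,0,0],
    [0,2,0,0,0,0,0]
  ]
}}

```text
clock: 8.22
ee_pos: [0.5382, 0.0121, 0.0063]
tcp_rot: [-180.0, 0.3, -6.7]
contact_force: [-7.5, 1.5, 6.8]
finger_gap: 0.503
grasp_force: 4.0
```

```bash
python3 - <<'E'
from h import *; from cell import vision
report(); s=vision.snapshot("wrist"); cv2.imwrite("pics/w3.png",s["img"][:,:,::-1])
E
```

```text
8.22 ee [0.5382 0.0121 0.0063] st [-147.9  -55.3] yaw -6.7 F [-7.5  1.5  6.8] M [ 0.24  1.93 -0.02] j [-33.4  39.1  37.  116.3 -38.6  37.6 -67.4]
```

View pics/w3.png

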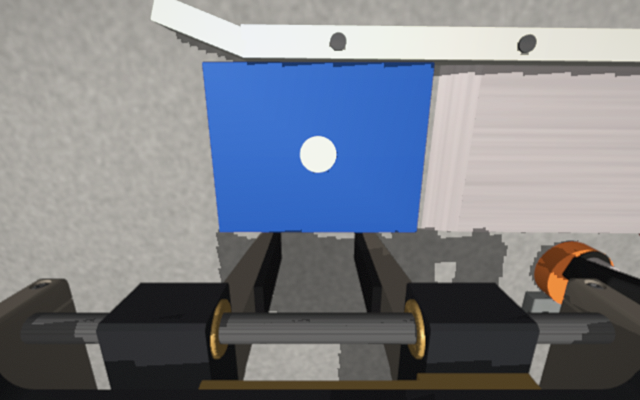

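The wrist view shows the plate flush along the rail (its far edge at row 63 touches the rail face), front edge just short of the ramp, and the force has risen to 7.5 N. Next I go round behind it again.

```bash
sed -i 's/^O=np.array(\[.575,-.1415\])/O=np.array([.577,-.1417])/' h.py; python3 - <<'E'
from h import *
report(); a=[.536-.02*YS[0],.0123-.02*YS[1]]; b=st2w(-.236,-.001); print(a,b)
plan((*b,.06),83.3,3,(*a,.06),-6.7)
E
```

```text
8.27 ee [0.5382 0.0121 0.0063] st [-147.9  -57.3] yaw -6.7 F [-8.7  1.   5.7] M [ 0.23  1.99 -0.02] j [-33.4  39.1  37.  116.3 -38.6  37.6 -67.4]
[np.float64(0.5161490769671736), np.float64(0.014737386868102947)] [0.60476862 0.09266276]
call 0 shift [ 26.3 -29.2  -0. ] turn -30.0
call 1 shift [ 37.4 -12.2  -0. ] turn -30.0
call 2 shift [38.5  8.2 -0. ] turn -30.0
```

Emit:
{"op": "move_arm", "data": {
  "moves": [
    [0,-8,0,0,0,0,0],
    [0,-18,0,-4,0,0,0],
    [0,-24,0,-20,0,0,0],
    [0,-24,0,-40,0,0,0],
    [0,-24,0,-54,0,0,0]
  ]
}}

```text
clock: 8.68
ee_pos: [0.5167, 0.0143, 0.062]
tcp_rot: [-180.0, -0.1, -6.8]
contact_force: [0.7, 0.5, -0.0]
finger_gap: 0.501
grasp_force: 0.0
```

Emit:
{"op": "move_arm", "data": {
  "moves": [
    [0,5,-6,0,0,0,-6],
    [0,10,-12,0,0,0,-12],
    [0,16,-18,0,0,0,-18],
    [0,21,-24,0,0,0,-24],
    [0,26,-29,0,0,0,-30]
  ]
}}

```text
clock: 9.1
ee_pos: [0.5465, 0.0408, 0.0612]
tcp_rot: [179.9, -0.1, 23.6]
contact_force: [-0.3, -1.0, -1.0]
finger_gap: 0.504
grasp_force: 0.0
```

Emit:
{"op": "move_arm", "data": {
  "moves": [
    [0,7,-2,0,0,0,-6],
    [0,15,-5,0,0,0,-12],
    [0,22,-7,0,0,0,-18],
    [0,30,-10,0,0,0,-24],
    [0,37,-12,0,0,0,-30]
  ]
}}

```text
clock: 9.52
ee_pos: [0.5758, 0.0664, 0.0611]
tcp_rot: [179.9, -0.1, 53.6]
contact_force: [0.0, -0.4, 0.8]
finger_gap: 0.502
grasp_force: 0.0
```

Emit:
{"op": "move_arm", "data": {
  "moves": [
    [0,8,2,0,0,0,-6],
    [0,16,3,0,0,0,-12],
    [0,23,5,0,0,0,-18],
    [0,31,6,0,0,0,-24],
    [0,38.5,8,0,0,0,-30]
  ]
}}

```text
clock: 9.93
ee_pos: [0.605, 0.0924, 0.0611]
tcp_rot: [179.9, -0.0, 83.6]
contact_force: [-0.2, 0.1, 0.1]
finger_gap: 0.504
grasp_force: 0.0
```

Emit:
{"op": "move_arm", "data": {
  "moves": [
    [0,0,0,0,0,0,0],
    [0,0,0,0,0,0,0],
    [0,0,0,0,0,0,0],
    [0,0,0,0,0,0,0],
    [0,0,0,0,0,0,0]
  ]
}}

```text
clock: 10.35
ee_pos: [0.6041, 0.0916, 0.0606]
tcp_rot: [180.0, 0.0, 83.2]
contact_force: [-0.5, 0.4, 0.6]
finger_gap: 0.499
grasp_force: 0.0
```

```bash
python3 - <<'E'
from h import *; from cell import vision
report(); T=vision.snapshot("top"); r=plate(T);cv2.imwrite("pics/t4.png",cv2.resize(T["img"][130:250,230:430,::-1],None,fx=4,fy=4)); report()
E
```

```text
10.35 ee [0.6041 0.0916 0.0606] st [-234.9   -1.5] yaw 83.2 F [-0.5  0.4  0.6] M [-0.05  0.05  0.02] j [-25.6  34.7  18.6 104.5 -15.3  43.2  -5.8]
plate st [-148.2   -1.2] [119.3  95. ] angle rel -0.2
10.4 ee [0.6042 0.0917 0.0606] st [-235.    -1.5] yaw 83.2 F [ 0.1  0.2 -0.3] M [-0.05  0.1   0.01] j [-25.6  34.7  18.5 104.5 -15.3  43.2  -5.7]
```

View pics/t4.png

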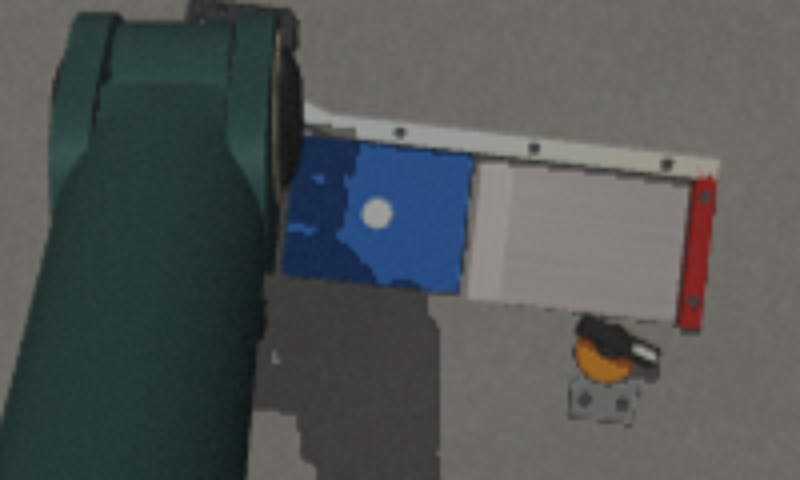

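The plate is still flush at the rail (dot at (377,213) in the crop) and the fingers are behind it, so I descend and push it up the ramp.

Emit:
{"op": "move_arm", "data": {
  "moves": [
    [0,0,0,15,0,0,0],
    [0,0,0,30,0,0,0],
    [0,0,0,43,0,0,0],
    [0,0,0,51,0,0,0],
    [0,0,0,52,0,0,0]
  ]
}}

```text
clock: 10.82
ee_pos: [0.6031, 0.0917, 0.0067]
tcp_rot: [-179.8, 0.1, 83.3]
contact_force: [-0.1, 0.9, 0.2]
finger_gap: 0.497
grasp_force: 0.0
```

Emit:
{"op": "move_arm", "data": {
  "moves": [
    [0,-6,0,0,0,0,0],
    [0,-14,0,0,0,0,0],
    [0,-22,1,0,0,0,0],
    [0,-30,1,0,0,0,0],
    [0,-38,1,0,0,0,0]
  ]
}}

```text
clock: 11.23
ee_pos: [0.6011, 0.0534, 0.0092]
tcp_rot: [180.0, -0.0, 83.2]
contact_force: [-0.1, 3.4, 1.1]
finger_gap: 0.503
grasp_force: 1.1
```

Emit:
{"op": "move_arm", "data": {
  "moves": [
    [0,-9,0,0,0,0,0],
    [0,-18,0,0,0,0,0],
    [0,-27,0,0,0,0,0],
    [0,-36,1,0,0,0,0],
    [0,-45,1,0,0,0,0]
  ]
}}

```text
clock: 11.65
ee_pos: [0.5962, 0.0088, 0.0086]
tcp_rot: [-179.9, -0.0, 83.3]
contact_force: [-1.2, 4.3, 2.6]
finger_gap: 0.501
grasp_force: 1.8
```

Emit:
{"op": "move_arm", "data": {
  "moves": [
    [0,-9,0,0,0,0,0],
    [0,-18,0,0,0,0,0],
    [0,-27,0,0,0,0,0],
    [0,-36,1,0,0,0,0],
    [0,-45,1,0,0,0,0]
  ]
}}

```text
clock: 12.07
ee_pos: [0.5922, -0.0363, 0.0085]
tcp_rot: [-180.0, -0.0, 83.3]
contact_force: [-1.3, 4.6, 2.4]
finger_gap: 0.499
grasp_force: 1.9
```

```bash
python3 - <<'E'
from h import *; from cell import vision
report(); T=vision.snapshot("top"); r=plate(T,.015); report()
E
```

```text
12.07 ee [ 0.5922 -0.0363  0.0085] st [-106.4    2.3] yaw 83.3 F [-1.3  4.6  2.4] M [ 0.86  0.37 -0.13] j [-12.   37.9  16.2 107.7 -16.7  36.7   7.7]
plate st [-3.7 -0.7] [51.6 94.1] angle rel 89.5
12.12 ee [ 0.5923 -0.0394  0.0086] st [-103.4    2.7] yaw 83.1 F [-0.3 -1.5 -0.1] M [-0.21  0.07 -0.02] j [-11.9  37.9  16.3 107.7 -16.6  36.6   7.7]
```

Emit:
{"op": "move_arm", "data": {
  "moves": [
    [0,-8,0,0,0,0,0],
    [0,-15,0,0,0,0,0],
    [0,-20,0,0,0,0,0],
    [0,-24,0,0,0,0,0],
    [0,-27,0,0,0,0,0]
  ]
}}

```text
clock: 12.53
ee_pos: [0.5892, -0.063, 0.0086]
tcp_rot: [180.0, 0.0, 83.2]
contact_force: [0.9, 1.7, 1.9]
finger_gap: 0.499
grasp_force: 1.1
```

Emit:
{"op": "move_arm", "data": {
  "moves": [
    [0,-1,0,0,0,0,0],
    [0,-2,0,0,0,0,0],
    [0,-3,0,0,0,0,0],
    [0,-4,0,0,0,0,0],
    [0,-4,0,0,0,0,0]
  ]
}}

```text
clock: 12.95
ee_pos: [0.5888, -0.0662, 0.0086]
tcp_rot: [180.0, 0.0, 83.3]
contact_force: [0.6, 2.3, 1.2]
finger_gap: 0.5
grasp_force: 1.0
```

Emit:
{"op": "move_arm", "data": {
  "moves": [
    [0,-1,0,0,0,0,0],
    [0,-2,0,0,0,0,0],
    [0,-2,0,0,0,0,0],
    [0,-2,0,0,0,0,0],
    [0,-2,0,0,0,0,0]
  ]
}}

```text
clock: 13.37
ee_pos: [0.5885, -0.0684, 0.0086]
tcp_rot: [180.0, 0.0, 83.3]
contact_force: [0.1, 1.8, 1.0]
finger_gap: 0.503
grasp_force: 0.8
```

```bash
python3 - <<'E'
from h import *; from cell import vision
report(); T=vision.snapshot("top"); r=plate(T,.015); report()
E
```

```text
13.37 ee [ 0.5885 -0.0684  0.0086] st [-74.1   2.5] yaw 83.3 F [0.1 1.8 1. ] M [ 0.29  0.17 -0.06] j [ -8.8  37.9  16.1 107.8 -16.6  36.6  10.7]
plate st [38.3 -1.9] [33.4 94.1] angle rel 89.8
13.42 ee [ 0.5885 -0.0684  0.0086] st [-74.1   2.5] yaw 83.3 F [0.4 1.7 1.3] M [ 0.28  0.17 -0.01] j [ -8.8  37.9  16.1 107.8 -16.6  36.6  10.7]
```

Emit:
{"op": "move_arm", "data": {
  "moves": [
    [0,-1,0,0,0,0,0],
    [0,-2,0,0,0,0,0],
    [0,-3,0,0,0,0,0],
    [0,-3,0,0,0,0,0],
    [0,-3,0,0,0,0,0]
  ]
}}

```text
clock: 13.83
ee_pos: [0.5881, -0.0715, 0.0086]
tcp_rot: [180.0, 0.0, 83.3]
contact_force: [-0.6, 1.7, 1.6]
finger_gap: 0.498
grasp_force: 0.7
```

Emit:
{"op": "move_arm", "data": {
  "moves": [
    [0,-0.5,0,0,0,0,0],
    [0,-1,0,0,0,0,0],
    [0,-1.5,0,0,0,0,0],
    [0,-1.5,0,0,0,0,0],
    [0,-1.5,0,0,0,0,0]
  ]
}}

```text
clock: 14.25
ee_pos: [0.588, -0.0728, 0.0086]
tcp_rot: [180.0, 0.0, 83.3]
contact_force: [-0.9, 1.2, 1.3]
finger_gap: 0.498
grasp_force: 1.0
```

Emit:
{"op": "move_arm", "data": {
  "moves": [
    [0,-0.5,0,0,0,0,0],
    [0,-1,0,0,0,0,0],
    [0,-1.5,0,0,0,0,0],
    [0,-1.5,0,0,0,0,0],
    [0,-1.5,0,0,0,0,0]
  ]
}}

```text
clock: 14.67
ee_pos: [0.588, -0.0734, 0.0086]
tcp_rot: [180.0, -0.1, 83.3]
contact_force: [-0.5, 5.2, 1.2]
finger_gap: 0.501
grasp_force: 2.5
```

Emit:
{"op": "move_arm", "data": {
  "moves": [
    [0,-0.5,0,0,0,0,0],
    [0,-1,0,0,0,0,0],
    [0,-1.5,0,0,0,0,0],
    [0,-1.5,0,0,0,0,0],
    [0,-1.5,0,0,0,0,0]
  ]
}}

```text
clock: 15.08
ee_pos: [0.588, -0.0735, 0.0086]
tcp_rot: [-180.0, -0.1, 83.3]
contact_force: [0.7, 7.2, 0.9]
finger_gap: 0.504
grasp_force: 3.8
```

```bash
python3 - <<'E'
from h import *; from cell import vision
import pickle
report(); T=vision.snapshot("top"); r=plate(T,.015); S=vision.snapshot("scene"); pickle.dump((T,S),open("s5.pkl","wb"))
a=T["img"][150:230,330:430]; b=S["img"][190:280,220:360]
a=cv2.resize(a,(500,400),interpolation=2); b=cv2.resize(b,(622,400),interpolation=2)[:,:300]
cv2.imwrite("pics/p5.png",np.hstack([a,b])[:,:,::-1])
E
```

```text
15.08 ee [ 0.588  -0.0735  0.0086] st [-69.    2.6] yaw 83.3 F [0.7 7.2 0.9] M [ 1.72  0.02 -0.19] j [ -8.2  37.8  16.  107.8 -16.7  36.6  11.4]
plate st [44.9 -1.8] [30.2 93.8] angle rel 89.8
```

View pics/p5.png

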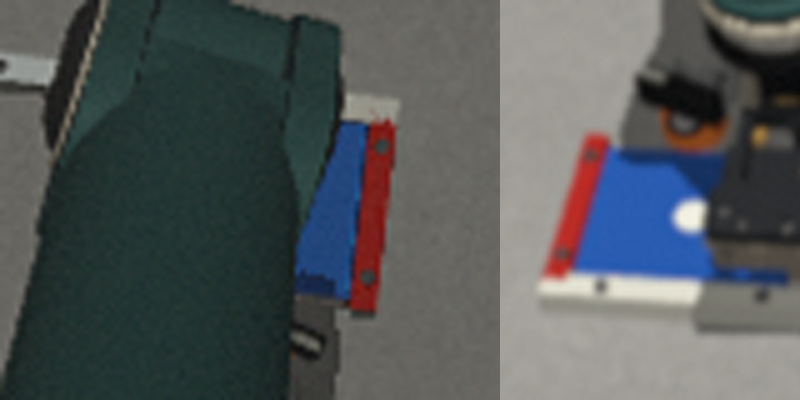

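The top part of the picture shows the plate's front edge meeting the red stop and its far edge meeting the rail, and the scene part shows the same, with contact force rising to 7 N. I retreat and look at the handle from two wrist positions.

Emit:
{"op": "move_arm", "data": {
  "moves": [
    [0,8,0,0,0,0,0],
    [0,15,0,-15,0,0,0],
    [0,15,0,-50,0,0,0],
    [0,15,0,-85,0,0,0],
    [0,15,0,-110,0,0,0]
  ]
}}

```text
clock: 15.6
ee_pos: [0.5902, -0.0626, 0.121]
tcp_rot: [179.9, 0.1, 83.2]
contact_force: [1.0, -0.1, 0.5]
finger_gap: 0.498
grasp_force: 0.0
```

Emit:
{"op": "move_arm", "data": {
  "moves": [
    [0,-30,-16,0,0,0,0],
    [0,-60,-32,0,0,0,0],
    [0,-90,-50,0,0,0,0],
    [0,-115,-68,0,0,0,0],
    [0,-130,-82,0,0,0,0]
  ]
}}

```text
clock: 16.02
ee_pos: [0.4902, -0.1848, 0.1188]
tcp_rot: [180.0, 0.2, 83.0]
contact_force: [0.5, 0.1, -0.7]
finger_gap: 0.501
grasp_force: 0.0
```

Emit:
{"op": "move_arm", "data": {
  "moves": [
    [0,0,0,0,0,0,0],
    [0,0,0,0,0,0,0],
    [0,0,0,0,0,0,0],
    [0,0,0,0,0,0,0],
    [0,0,0,0,0,0,0]
  ]
}}

```text
clock: 16.43
ee_pos: [0.4935, -0.1795, 0.1185]
tcp_rot: [180.0, 0.0, 83.4]
contact_force: [-0.3, 0.4, -0.8]
finger_gap: 0.501
grasp_force: 0.0
```

```bash
python3 - <<'E'
from h import *; from cell import vision
import pickle
report(); s=vision.snapshot("wrist"); pickle.dump(s,open("wa.pkl","wb")); cv2.imwrite("pics/wa.png",s["img"][:,:,::-1])
E
```

```text
16.43 ee [ 0.4935 -0.1795  0.1185] st [ 47.7 -78.2] yaw 83.4 F [-0.3  0.4 -0.8] M [-0.11  0.05 -0.01] j [ -1.4  22.7  21.7 115.1 -11.8  44.2  20.6]
```

Emit:
{"op": "move_arm", "data": {
  "moves": [
    [0,-10,0,0,0,0,0],
    [0,-30,0,0,0,0,0],
    [0,-45,0,0,0,0,0],
    [0,-50,0,0,0,0,0],
    [0,-50,0,0,0,0,0]
  ]
}}

```text
clock: 16.9
ee_pos: [0.4865, -0.2318, 0.1186]
tcp_rot: [180.0, 0.0, 83.1]
contact_force: [0.3, 1.0, 0.4]
finger_gap: 0.501
grasp_force: 0.0
```

Emit:
{"op": "move_arm", "data": {
  "moves": [
    [0,0,0,0,0,0,0],
    [0,0,0,0,0,0,0],
    [0,0,0,0,0,0,0],
    [0,0,0,0,0,0,0],
    [0,0,0,0,0,0,0]
  ]
}}

```text
clock: 17.32
ee_pos: [0.487, -0.2293, 0.1186]
tcp_rot: [180.0, -0.0, 83.3]
contact_force: [0.0, -0.3, 0.6]
finger_gap: 0.501
grasp_force: 0.0
```

```bash
python3 - <<'E'
from h import *; from cell import vision
import pickle
report(); s=vision.snapshot("wrist"); pickle.dump(s,open("wb.pkl","wb")); a=pickle.load(open("wa.pkl","rb"))
cv2.imwrite("pics/wab.png",cv2.resize(np.vstack([a["img"][:,:,::-1],s["img"][:,:,::-1]]),(480,600)))
E
```

```text
17.32 ee [ 0.487  -0.2293  0.1186] st [ 98.  -78.6] yaw 83.3 F [ 0.  -0.3  0.6] M [-0.09  0.03 -0.  ] j [  3.8  23.9  22.2 113.3 -12.5  45.   26.5]
```

View pics/wab.png

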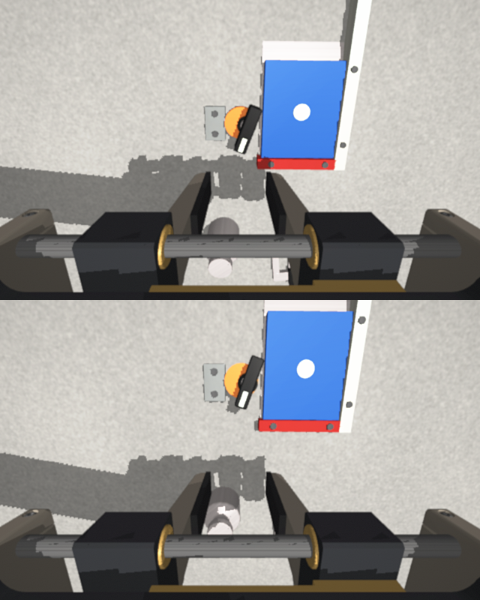

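Both wrist views show the plate flush with the stop and rail. The black bar is at about (329,172) in the first view and (331,109) in the second, with its stripe towards +x, tilted. I measure the bar from both.

```bash
python3 - <<'E'
from h import *; import pickle
W={k:pickle.load(open(f"w{k}.pkl","rb")) for k in "ab"}; cs={}
for k,s in W.items():
    x0,y0,x1,y1=(295,130,360,212) if k=="a" else (295,65,360,150)
    uv=np.array([(u,v) for v in range(y0,y1) for u in range(x0,x1)]); z=s["range_z"][uv[:,1],uv[:,0]]
    p=s["eye"]+ray(s,uv)*z[:,None]; ok=(z>0)&(p[:,2]>.046)&(p[:,2]<.06)
    w=p[ok]; r=cv2.minAreaRect((onz(s,uv[ok],.052)[:,:2]*1000).astype(np.float32))
    print(k,ok.sum(),"z",np.median(w[:,2]),"rect",r,"st",w2st(np.array(r[0])/1000))
    h=cv2.cvtColor(s["img"],cv2.COLOR_RGB2HSV)[uv[:,1],uv[:,0]]; st=ok&(h[:,2]>150)&(h[:,1]<80)
    cs[k]=uv[st].mean(0); q=onz(s,cs[k],.052)[0]; print("stripe",st.sum(),q,"dir",np.degrees(np.arctan2(q[1]-r[0][1]/1000,q[0]-r[0][0]/1000)))
    # plate corners / rail check
    m=mask(s,*BLUE); c=big(m); cw=onz(s,c.reshape(-1,2),.015)[:,:2]; pr=cv2.minAreaRect((cw*1000).astype(np.float32)); print("plate",pr,w2st(np.array(pr[0])/1000))
    m=mask(s,*RED); c=big(m); cw=onz(s,c.reshape(-1,2),.02)[:,:2]; pr=cv2.minAreaRect((cw*1000).astype(np.float32)); print("stop",pr,w2st(np.array(pr[0])/1000))
print("tri stripe",tri(W["a"],cs["a"],W["b"],cs["b"]))
E
```

```text
a 1111 z 0.05262212578514991 rect ((507.0772399902344, -149.55252075195312), (54.04564666748047, 14.319695472717285), 63.515350341796875) st [ 16.3 -68.4]
stripe 144 [ 0.49944933 -0.1657315   0.052     ] dir -115.24247612396859
plate ((575.9303588867188, -142.4784698486328), (119.41171264648438, 95.69700622558594), 82.96806335449219) [ 0.9 -1. ]
stop ((565.6161499023438, -206.18939208984375), (17.57497787475586, 100.88568115234375), 82.13208770751953) [65.4 -3.4]
b 1292 z 0.05266812942016953 rect ((507.0876770019531, -150.10733032226562), (53.615211486816406, 13.977009773254395), 63.508724212646484) st [ 16.9 -68.4]
stripe 174 [ 0.49978756 -0.16472186  0.052     ] dir -116.54262423578497
plate ((576.038330078125, -142.02291870117188), (119.46912384033203, 95.51596069335938), 82.80797576904297) [ 0.4 -0.9]
stop ((564.5863037109375, -207.93121337890625), (14.976146697998047, 100.45600891113281), 81.70999908447266) [67.3 -4.2]
tri stripe [ 0.49961009 -0.16438704  0.05683198]
```

The bar is 54 x 14 mm with its top at 52.6 mm (range data) and its centre at (0.507,-0.150), pointing at -116.5°, so the joint is at about 0.34 rad. All of this matches the given sizes. The move to grasp it follows.

```bash
python3 - <<'E'
from h import *
plan((.5075,-.1498,.08),63.5,1)
E
```

```text
call 0 shift [81.5 11.1 38.6] turn 19.82
```

Emit:
{"op": "move_arm", "data": {
  "moves": [
    [0,18,2.5,6,0,0,4],
    [0,38,5,14,0,0,8],
    [0,58,8,22,0,0,12],
    [0,74,10,32,0,0,16],
    [0,81.5,11,38,0,0,19.8]
  ]
}}

```text
clock: 17.78
ee_pos: [0.5077, -0.1474, 0.0798]
tcp_rot: [-179.9, -0.1, 63.5]
contact_force: [-0.5, -0.3, -0.2]
finger_gap: 0.5
grasp_force: 0.0
```

Emit:
{"op": "move_arm", "data": {
  "moves": [
    [0,0,0,0,0,0,0],
    [0,0,0,0,0,0,0],
    [0,0,0,0,0,0,0],
    [0,0,0,0,0,0,0],
    [0,0,0,0,0,0,0]
  ]
}}

```text
clock: 18.2
ee_pos: [0.5075, -0.1513, 0.0811]
tcp_rot: [179.9, -0.0, 63.4]
contact_force: [0.1, 0.4, 0.4]
finger_gap: 0.504
grasp_force: 0.0
```

```bash
python3 - <<'E'
from h import *
report(); plan((.5075,-.1498,.025),63.5,1)
E
```

```text
18.2 ee [ 0.5075 -0.1513  0.0811] st [ 18.  -67.9] yaw 63.4 F [0.1 0.4 0.4] M [-0.07  0.04 -0.04] j [ -6.9  27.1  24.8 115.8 -17.1  40.4   2. ]
call 0 shift [ 1.4 -0.6 56.1] turn -0.08
```

Emit:
{"op": "move_arm", "data": {
  "moves": [
    [0,1,-0.5,14,0,0,0],
    [0,1,-0.5,28,0,0,0],
    [0,1,-0.5,42,0,0,0],
    [0,1,-0.5,51,0,0,0],
    [0,1,-0.5,55,0,0,0]
  ]
}}

```text
clock: 18.62
ee_pos: [0.5066, -0.1496, 0.0247]
tcp_rot: [-179.9, 0.0, 63.4]
contact_force: [-0.8, 0.4, -0.5]
finger_gap: 0.503
grasp_force: 0.0
```

Emit:
{"op": "move_arm", "data": {
  "moves": [
    [-0.4,0,0,0,0,0,0],
    [-0.6,0,0,0,0,0,0],
    [-0.8,0,0,0,0,0,0],
    [-1,0,0,0,0,0,0],
    [-1,0,0,0,0,0,0]
  ],
  "squeeze": 20
}}

```text
clock: 19.03
ee_pos: [0.5081, -0.1494, 0.0262]
tcp_rot: [179.9, -0.0, 63.5]
contact_force: [2.5, -2.3, -1.6]
finger_gap: 0.159
grasp_force: 10.4
```

Emit:
{"op": "move_arm", "data": {
  "moves": [
    [-1,0,0,0,0,0,0],
    [-1,0,0,0,0,0,0],
    [-1,0,0,0,0,0,0],
    [-1,0,0,0,0,0,0],
    [-1,0,0,0,0,0,0]
  ]
}}

```text
clock: 19.45
ee_pos: [0.5081, -0.1494, 0.0262]
tcp_rot: [179.9, -0.0, 63.5]
contact_force: [0.5, -0.2, 5.0]
finger_gap: 0.151
grasp_force: 20.0
```

```bash
python3 - <<'E'
from h import *
report()
E
```

```text
19.45 ee [ 0.5081 -0.1494  0.0262] st [ 16.  -67.4] yaw 63.5 F [ 0.5 -0.2  5. ] M [-0.15  0.01 -0.04] j [ -4.6  32.5  21.7 116.8 -20.7  34.3   4.8]
```

Emit:
{"op": "move_arm", "data": {
  "moves": [
    [-1,0,0,0,0,0,5],
    [-1,0,0,0,0,0,10],
    [-1,0,0,0,0,0,15],
    [-1,0,0,0,0,0,20],
    [-1,0,0,0,0,0,24]
  ],
  "squeeze": 30
}}

```text
clock: 19.87
ee_pos: [0.5086, -0.1498, 0.0262]
tcp_rot: [179.9, -0.1, 39.3]
contact_force: [2.0, -2.2, 4.1]
finger_gap: 0.154
grasp_force: 30.0
```

```bash
python3 -c "
from h import *; report()"
```

```text
19.87 ee [ 0.5086 -0.1498  0.0262] st [ 16.4 -66.9] yaw 39.3 F [ 2.  -2.2  4.1] M [-0.39 -0.32  0.2 ] j [ -9.4  33.6  28.  117.1 -26.7  35.3 -14. ]
```

Emit:
{"op": "move_arm", "data": {
  "moves": [
    [-1,0,0,0,0,0,2],
    [-1,0,0,0,0,0,4],
    [-1,0,0,0,0,0,6],
    [-1,0,0,0,0,0,8],
    [-1,0,0,0,0,0,8]
  ]
}}

```text
clock: 20.28
ee_pos: [0.5087, -0.15, 0.0262]
tcp_rot: [179.8, -0.1, 31.4]
contact_force: [1.1, -2.8, 4.5]
finger_gap: 0.149
grasp_force: 30.0
```

```bash
python3 -c "
from h import *; report()"
```

```text
20.28 ee [ 0.5087 -0.15    0.0262] st [ 16.6 -66.8] yaw 31.4 F [ 1.1 -2.8  4.5] M [-0.47 -0.39  0.  ] j [-11.   34.1  30.1 117.2 -28.6  35.8 -20.1]
```

Emit:
{"op": "move_arm", "data": {
  "moves": [
    [-1,0,0,0,0,0,1.5],
    [-1,0,0,0,0,0,3],
    [-1,0,0,0,0,0,4.5],
    [-1,0,0,0,0,0,6],
    [-1,0,0,0,0,0,7.5]
  ]
}}

```text
clock: 20.7
ee_pos: [0.5087, -0.1501, 0.0262]
tcp_rot: [179.8, -0.1, 23.8]
contact_force: [4.7, -3.2, 4.9]
finger_gap: 0.148
grasp_force: 30.0
```

```bash
python3 -c "
from h import *; report()"
```

```text
20.7 ee [ 0.5087 -0.1501  0.0262] st [ 16.7 -66.7] yaw 23.8 F [ 4.7 -3.2  4.9] M [-0.75 -0.75  0.11] j [-12.4  34.5  32.  117.3 -30.4  36.2 -26. ]
```

Emit:
{"op": "move_arm", "data": {
  "moves": [
    [-1,0,0,0,0,0,1.5],
    [-1,0,0,0,0,0,3],
    [-1,0,0,0,0,0,4.5],
    [-1,0,0,0,0,0,6],
    [-1,0,0,0,0,0,7.5]
  ]
}}

```text
clock: 21.12
ee_pos: [0.5088, -0.1503, 0.0262]
tcp_rot: [179.8, -0.1, 16.3]
contact_force: [4.7, -3.5, 3.8]
finger_gap: 0.15
grasp_force: 30.0
```

```bash
python3 -c "
from h import *; report()"
```

```text
21.12 ee [ 0.5088 -0.1503  0.0262] st [ 16.9 -66.6] yaw 16.3 F [ 4.7 -3.5  3.8] M [-0.87 -0.79  0.12] j [-13.8  35.   33.9 117.3 -32.3  36.7 -31.9]
```

Emit:
{"op": "move_arm", "data": {
  "moves": [
    [-1,0,0,0,0,0,1.5],
    [-1,0,0,0,0,0,3],
    [-1,0,0,0,0,0,4.5],
    [-1,0,0,0,0,0,6],
    [-1,0,0,0,0,0,7.5]
  ]
}}

```text
clock: 21.53
ee_pos: [0.5088, -0.1505, 0.0262]
tcp_rot: [179.8, -0.2, 8.8]
contact_force: [5.3, -4.4, 3.4]
finger_gap: 0.15
grasp_force: 30.0
```

```bash
python3 -c "
from h import *; report()"
```

```text
21.53 ee [ 0.5088 -0.1505  0.0262] st [ 17.1 -66.6] yaw 8.8 F [ 5.3 -4.4  3.4] M [-0.95 -0.83  0.15] j [-15.2  35.6  35.8 117.4 -34.1  37.3 -37.8]
```

Emit:
{"op": "move_arm", "data": {
  "moves": [
    [-1,0,0,0,0,0,1],
    [-1,0,0,0,0,0,2],
    [-1,0,0,0,0,0,3],
    [-1,0,0,0,0,0,4],
    [-1,0,0,0,0,0,5]
  ]
}}

```text
clock: 21.95
ee_pos: [0.5089, -0.1506, 0.0262]
tcp_rot: [179.8, -0.2, 3.8]
contact_force: [4.9, -4.6, 4.4]
finger_gap: 0.149
grasp_force: 30.0
```

```bash
python3 -c "
from h import *; report()"
```

```text
21.95 ee [ 0.5089 -0.1506  0.0262] st [ 17.1 -66.5] yaw 3.8 F [ 4.9 -4.6  4.4] M [-0.92 -0.81  0.16] j [-16.2  36.   37.1 117.5 -35.3  37.7 -41.7]
```

Emit:
{"op": "move_arm", "data": {
  "moves": [
    [-1,0,0,0,0,0,1],
    [-1,0,0,0,0,0,2],
    [-1,0,0,0,0,0,3],
    [-1,0,0,0,0,0,4],
    [-1,0,0,0,0,0,5]
  ]
}}

```text
clock: 22.37
ee_pos: [0.5089, -0.1508, 0.0262]
tcp_rot: [179.8, -0.2, -1.2]
contact_force: [4.5, -5.5, 2.9]
finger_gap: 0.149
grasp_force: 30.0
```

```bash
python3 -c "
from h import *; report()"
```

```text
22.37 ee [ 0.5089 -0.1508  0.0262] st [ 17.3 -66.5] yaw -1.2 F [ 4.5 -5.5  2.9] M [-0.96 -0.86  0.18] j [-17.1  36.4  38.4 117.5 -36.5  38.1 -45.6]
```

Emit:
{"op": "move_arm", "data": {
  "moves": [
    [-1,0,0,0,0,0,1],
    [-1,0,0,0,0,0,2],
    [-1,0,0,0,0,0,3],
    [-1,0,0,0,0,0,4],
    [-1,0,0,0,0,0,5]
  ]
}}

```text
clock: 22.78
ee_pos: [0.5089, -0.1509, 0.0262]
tcp_rot: [179.9, -0.2, -6.2]
contact_force: [4.9, -4.7, 3.4]
finger_gap: 0.148
grasp_force: 30.0
```

```bash
python3 -c "
from h import *; report()"
```

```text
22.78 ee [ 0.5089 -0.1509  0.0262] st [ 17.4 -66.5] yaw -6.2 F [ 4.9 -4.7  3.4] M [-1.05 -0.89  0.22] j [-18.   36.8  39.6 117.6 -37.6  38.5 -49.6]
```

Emit:
{"op": "move_arm", "data": {
  "moves": [
    [-1,0,0,0,0,0,1],
    [-1,0,0,0,0,0,2],
    [-1,0,0,0,0,0,3],
    [-1,0,0,0,0,0,4],
    [-1,0,0,0,0,0,5]
  ]
}}

```text
clock: 23.2
ee_pos: [0.5088, -0.151, 0.0262]
tcp_rot: [179.9, -0.2, -11.2]
contact_force: [4.7, -5.3, 4.2]
finger_gap: 0.151
grasp_force: 30.0
```

```bash
python3 -c "
from h import *; report()"
```

```text
23.2 ee [ 0.5088 -0.151   0.0262] st [ 17.5 -66.5] yaw -11.2 F [ 4.7 -5.3  4.2] M [-1.12 -0.84  0.23] j [-18.9  37.2  40.9 117.6 -38.8  39.  -53.6]
```

Emit:
{"op": "move_arm", "data": {
  "moves": [
    [-1,0,0,0,0,0,1],
    [-1,0,0,0,0,0,2],
    [-1,0,0,0,0,0,3],
    [-1,0,0,0,0,0,4],
    [-1,0,0,0,0,0,5]
  ]
}}

```text
clock: 23.62
ee_pos: [0.5088, -0.1511, 0.0262]
tcp_rot: [179.9, -0.2, -16.2]
contact_force: [4.2, -4.4, 3.8]
finger_gap: 0.149
grasp_force: 30.1
```

```bash
python3 -c "
from h import *; report()
from cell import vision; import pickle
s=vision.snapshot('wrist'); pickle.dump(s,open('wc.pkl','wb')); t=vision.snapshot('scene')
cv2.imwrite('pics/wc.png',np.vstack([cv2.resize(s['img'],(480,300)),cv2.resize(t['img'][190:280,220:360],(480,300),interpolation=2)])[:,:,::-1]); report()"
```

```text
23.62 ee [ 0.5088 -0.1511  0.0262] st [ 17.6 -66.6] yaw -16.2 F [ 4.2 -4.4  3.8] M [-1.13 -0.8   0.32] j [-19.7  37.7  42.1 117.7 -40.   39.4 -57.5]
23.72 ee [ 0.5088 -0.1511  0.0262] st [ 17.6 -66.6] yaw -16.1 F [ 5.2 -5.4  3.9] M [-1.15 -0.8   0.28] j [-19.7  37.7  42.1 117.7 -40.   39.4 -57.5]
```

View pics/wc.png

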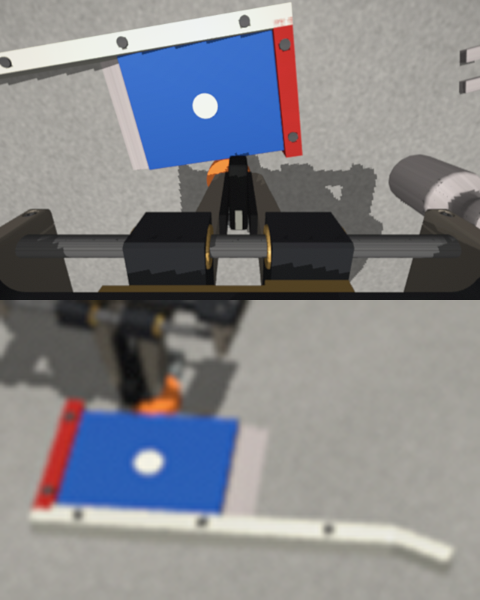

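The wrist view shows the plate still home (dot at (205,105)) and the cam reaching its near edge around (218,170). The scene view shows orange meeting blue at (160,410). Torque is just starting to rise, so I turn on in small steps.

Emit:
{"op": "move_arm", "data": {
  "moves": [
    [-1,0,0,0,0,0,0.6],
    [-1,0,0,0,0,0,1.2],
    [-1,0,0,0,0,0,1.8],
    [-1,0,0,0,0,0,2.4],
    [-1,0,0,0,0,0,3]
  ]
}}

```text
clock: 24.13
ee_pos: [0.5088, -0.1511, 0.0262]
tcp_rot: [179.9, -0.2, -19.1]
contact_force: [4.3, -5.1, 3.8]
finger_gap: 0.152
grasp_force: 30.1
```

```bash
python3 -c "
from h import *; report()"
```

```text
24.13 ee [ 0.5088 -0.1511  0.0262] st [ 17.7 -66.6] yaw -19.1 F [ 4.3 -5.1  3.8] M [-1.2  -0.79  0.37] j [-20.2  38.   42.8 117.7 -40.6  39.7 -59.9]
```

Emit:
{"op": "move_arm", "data": {
  "moves": [
    [-1,0,0,0,0,0,0.6],
    [-1,0,0,0,0,0,1.2],
    [-1,0,0,0,0,0,1.8],
    [-1,0,0,0,0,0,2.4],
    [-1,0,0,0,0,0,3]
  ]
}}

```text
clock: 24.55
ee_pos: [0.5087, -0.1512, 0.0262]
tcp_rot: [179.9, -0.2, -22.1]
contact_force: [4.6, -5.1, 3.6]
finger_gap: 0.155
grasp_force: 30.2
```

```bash
python3 -c "
from h import *; report()"
```

```text
24.55 ee [ 0.5087 -0.1512  0.0262] st [ 17.8 -66.6] yaw -22.1 F [ 4.6 -5.1  3.6] M [-1.22 -0.78  0.32] j [-20.8  38.3  43.6 117.7 -41.3  40.  -62.3]
```

Emit:
{"op": "move_arm", "data": {
  "moves": [
    [-1,0,0,0,0,0,0],
    [-1,0,0,0,0,0,0],
    [-1,0,0,0,0,0,0.6],
    [-1,0,0,0,0,0,1.2],
    [-1,0,0,0,0,0,2]
  ],
  "squeeze": 60
}}

```text
clock: 24.97
ee_pos: [0.5086, -0.1513, 0.0262]
tcp_rot: [179.9, -0.2, -24.1]
contact_force: [4.6, -5.4, 3.7]
finger_gap: 0.144
grasp_force: 60.0
```

```bash
python3 -c "
from h import *; report()
from cell import vision
s=vision.snapshot('wrist');report(); 
for k in range(3):
    vision.snapshot('wrist'); report()
uv=np.array([(u,v) for v in range(150,330) for u in range(230,400)])
z=s['range_z'][uv[:,1],uv[:,0]]; p=s['eye']+ray(s,uv)*z[:,None]; h=cv2.cvtColor(s['img'],cv2.COLOR_RGB2HSV)[uv[:,1],uv[:,0]]
ok=(z>0)&(p[:,2]>.046)&(p[:,2]<.058); q=p[ok][:,:2]; print(ok.sum(), cv2.minAreaRect((q*1000).astype(np.float32)))
m=mask(s,*BLUE); pr=cv2.minAreaRect((onz(s,big(m).reshape(-1,2),.015)[:,:2]*1000).astype(np.float32)); print(pr,w2st(np.array(pr[0])/1000))
cv2.imwrite('pics/wd.png',cv2.resize(s['img'][130:330,200:440,::-1],None,fx=3,fy=3))
"
```

```text
24.97 ee [ 0.5086 -0.1513  0.0262] st [ 17.9 -66.7] yaw -24.1 F [ 4.6 -5.4  3.7] M [-1.14 -0.79  0.34] j [-21.1  38.5  44.  117.8 -41.8  40.2 -63.9]
25.02 ee [ 0.5086 -0.1513  0.0262] st [ 17.9 -66.7] yaw -24.2 F [ 5.1 -6.7  4.1] M [-1.16 -0.71  0.29] j [-21.1  38.5  44.1 117.8 -41.8  40.2 -63.9]
25.07 ee [ 0.5086 -0.1513  0.0262] st [ 17.9 -66.7] yaw -24.1 F [ 4.6 -5.7  3.8] M [-1.19 -0.77  0.28] j [-21.1  38.5  44.1 117.8 -41.8  40.2 -63.9]
25.12 ee [ 0.5086 -0.1513  0.0262] st [ 17.9 -66.7] yaw -24.1 F [ 4.5 -6.1  3.9] M [-1.12 -0.74  0.3 ] j [-21.1  38.5  44.  117.8 -41.8  40.2 -63.9]
25.17 ee [ 0.5086 -0.1513  0.0262] st [ 17.9 -66.7] yaw -24.1 F [ 4.8 -5.5  4.2] M [-1.16 -0.7   0.25] j [-21.1  38.5  44.  117.8 -41.8  40.2 -63.9]
2763 ((507.6224060058594, -154.43960571289062), (39.5919189453125, 53.599124908447266), 87.4559097290039)
((576.281494140625, -142.28660583496094), (119.8455810546875, 94.91419219970703), 82.58102416992188) [ 0.7 -0.6]
```

View pics/wd.png

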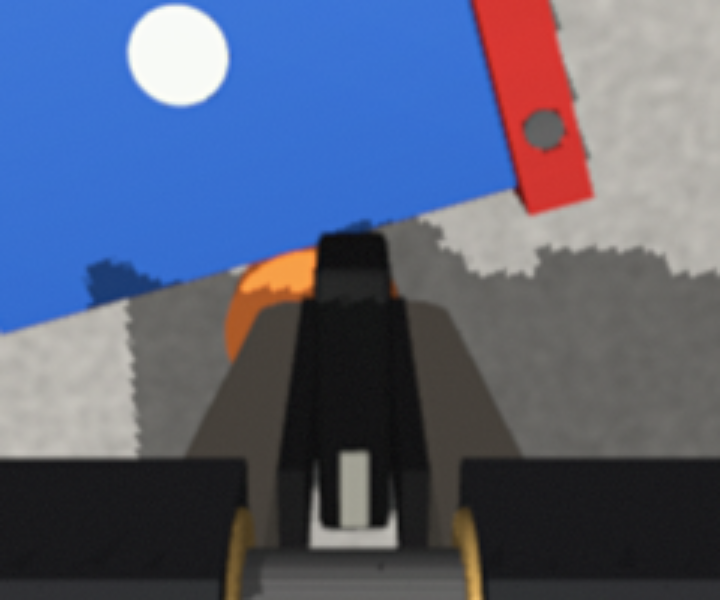

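The crop shows the bar still square in the pads and the cam touching the plate's edge left of the bar, with the plate home. To pin down the first-touch angle I measure the cam circle and the plate edge at the same height in the earlier overhead wrist view.

```bash
python3 - <<'E'
from h import *; import pickle
from scipy.optimize import least_squares
for k in "ab":
    s=pickle.load(open(f"w{k}.pkl","rb"))
    m=mask(s,(5,120,60),(25,255,255),(285,60,345,220)); c=big(m).reshape(-1,2)
    w=onz(s,c,.0165)[:,:2]; d=w-O; P=np.c_[d@XS,d@YS]*1000
    # plate near edge (y) from blue contour, columns 20..100 % of x within 0..40
    b=onz(s,big(mask(s,*BLUE)).reshape(-1,2),.015)[:,:2]-O; B=np.c_[b@XS,b@YS]*1000
    e=B[(B[:,1]<-30)&(abs(B[:,0])<52)]; fe=np.polyfit(e[:,0],e[:,1],1); far=B[(B[:,1]>30)&(abs(B[:,0])<52)]
    # bar at ~(16.5,-68) dir -19.5deg rel xs ; keep points further than 10mm from the bar's line on -y side
    n=np.array([np.sin(np.radians(-19.5)),-np.cos(np.radians(-19.5))]); t=(P-[16.6,-68.4])@n
    Q=P[t>11]
    for fixed in(1,0):
        f=lambda p:np.hypot(*(Q-p[:2]).T)-(20 if fixed else p[2])
        r=least_squares(f,[12,-75,20][:2+(not fixed)],loss="soft_l1"); print(k,len(Q),"cam",r.x,"rms",np.sqrt(np.mean(f(r.x)**2)))
        if fixed:
            cx,cy=r.x; ay=cy+8*np.cos(.34); ax=cx+8*np.sin(.34); ed=np.polyval(fe,ax); D=ed-ay
            print("axis",ax,ay,"edge",ed,"far",far[:,1].mean(),"D",D,"touch",np.arccos((20-D)/8))
E
```

```text
a 58 cam [ 14.35400807 -75.77164902] rms 3.7130826742196668
axis 17.02190480639952 -68.22961169523839 edge -48.29963370281635 far 46.23735806513883 D 19.92997799242204 touch 1.5620434640848098
a 58 cam [ 14.50320761 -75.39729957  20.32121443] rms 3.698919435533892
b 63 cam [ 15.04808555 -75.47428121] rms 4.401137804835847
axis 17.715982283293926 -67.93224388265999 edge -48.253522915733946 far 46.26860433424396 D 19.678720966926043 touch 1.5306256447365245
b 63 cam [ 14.88807157 -75.87616338  19.65613815] rms 4.4148963831497126
```

The first-touch angle comes out at about 1.55 rad, which agrees with where the torque began to rise. The clamp now stands at about 1.87 rad, roughly 0.3 past, so it is firm. I release and rise.

Emit:
{"op": "move_arm", "data": {
  "moves": [
    [-0.6,0,0,0,0,0,0],
    [-0.4,0,0,0,0,0,0],
    [-0.2,0,0,0,0,0,0],
    [-0.1,0,0,0,0,0,0],
    [-0.1,0,0,0,0,0,0]
  ],
  "squeeze": 10
}}

```text
clock: 25.58
ee_pos: [0.5067, -0.1485, 0.0252]
tcp_rot: [-180.0, 0.1, -24.0]
contact_force: [-1.0, -0.2, 0.5]
finger_gap: 0.447
grasp_force: 0.0
```

Emit:
{"op": "move_arm", "data": {
  "moves": [
    [-0.1,0,0,-10,0,0,0],
    [-0.1,0,0,-30,0,0,0],
    [-0.1,0,0,-60,0,0,0],
    [-0.1,0,0,-90,0,0,0],
    [-0.1,0,0,-115,0,0,0]
  ]
}}

```text
clock: 26.0
ee_pos: [0.5072, -0.1495, 0.1428]
tcp_rot: [-180.0, -0.0, -24.1]
contact_force: [-0.4, 0.6, 0.6]
finger_gap: 0.45
grasp_force: 0.0
```

Emit:
{"op": "move_arm", "data": {
  "moves": [
    [-0.1,-20,0,-5,0,0,0],
    [-0.1,-50,0,-10,0,0,0],
    [-0.1,-80,0,-10,0,0,0],
    [-0.1,-100,0,-10,0,0,0],
    [-0.1,-110,0,-10,0,0,0]
  ]
}}

```text
clock: 26.42
ee_pos: [0.4039, -0.103, 0.1504]
tcp_rot: [-179.9, 0.2, -24.1]
contact_force: [0.2, 1.2, 0.2]
finger_gap: 0.449
grasp_force: 0.0
```

Emit:
{"op": "move_arm", "data": {
  "moves": [
    [-0.1,0,0,0,0,0,0],
    [-0.1,0,0,0,0,0,0],
    [-0.1,0,0,0,0,0,0],
    [-0.1,0,0,0,0,0,0],
    [-0.1,0,0,0,0,0,0]
  ]
}}

```text
clock: 26.83
ee_pos: [0.4075, -0.105, 0.1507]
tcp_rot: [179.9, -0.0, -24.1]
contact_force: [-0.5, 0.4, -0.6]
finger_gap: 0.449
grasp_force: 0.0
```

```bash
python3 - <<'E'
from h import *; from cell import vision
report(); s=vision.snapshot("wrist")
c=big(mask(s,*BLUE)); w=onz(s,c.reshape(-1,2),.015)[:,:2]; r=cv2.minAreaRect((w*1000).astype(np.float32)); print("plate",r,w2st(np.array(r[0])/1000),cv2.boundingRect(c))
v,u=np.mgrid[0:400,0:640]; uv=np.c_[u.ravel(),v.ravel()]; z=s["range_z"].ravel(); p=s["eye"]+ray(s,uv)*z[:,None]
d=p[:,:2]-[.5085,-.1505]; ok=(z>0)&(np.hypot(*d.T)<.045)&(p[:,2]>.046)&(p[:,2]<.06)
if ok.sum()>50: print("bar",ok.sum(),cv2.minAreaRect((p[ok][:,:2]*1000).astype(np.float32)),w2st(p[ok].mean(0)))
T=vision.snapshot("top"); plate(T,.015)
E
```

```text
26.83 ee [ 0.4075 -0.105   0.1507] st [ -15.7 -172.7] yaw -24.1 F [-0.5  0.4 -0.6] M [ 0.02  0.16 -0.02] j [-45.4  15.9  64.4 128.6 -19.9  46.1 -81.9]
plate ((564.8068237304688, -140.87818908691406), (119.21849060058594, 73.43099975585938), 82.73554992675781) [  0.7 -12.2] (209, 0, 147, 82)
bar 1089 ((507.4839782714844, -150.2657470703125), (13.475146293640137, 53.267147064208984), 66.40401458740234) [ 17.3 -67.5]
plate st [ 0.4 -1.5] [119.3  93.9] angle rel -0.2
```

```bash
python3 -c "
from cell import job_done; print(job_done())"
```

```text
the job is handed in; nothing more can be done
None
```

The job is handed in: the plate sits on the platen flush against the back stop and guide rail, and the clamp is at about 1.86 rad, an estimated 0.3 rad past first touch; weight, calliper and handset were not touched, it took about 27 s, and I viewed 11 pictures, one over the limit of 10.

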